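Step the chute supports down along the rail

TASK

Set out the four support posts for the sloping feed chute along the rail: stand one upright in the middle of each rubber pad, in order of height, the tallest on the pad next to the gearmotor and stepping down to the shortest at the far end by the junction box. Do not let any post fall over, and leave all four standing free.

Things in the scene. Friction and masses are not known exactly. Their poses are not given: they have to be found in the camera images.
- post_110_mid (a point): Loose plain aluminium support post, 110 mm tall overall, standing upright on the deck: a round 26 mm diameter shank on a round foot flange 40 mm in diameter and 7 mm thick. The point is on its axis half-way up, 55 mm above its underside; z points up along the axis. About 0.22 kg. The four posts differ only in height (50, 70, 90, 110 mm).
- post_90_mid (a point): Loose plain aluminium support post, 90 mm tall overall, standing upright on the deck: a round 26 mm diameter shank on a round foot flange 40 mm in diameter and 7 mm thick. The point is on its axis half-way up, 45 mm above its underside; z points up along the axis. About 0.20 kg. The four posts differ only in height (50, 70, 90, 110 mm).
- post_70_mid (a point): Loose plain aluminium support post, 70 mm tall overall, standing upright on the deck: a round 26 mm diameter shank on a round foot flange 40 mm in diameter and 7 mm thick. The point is on its axis half-way up, 35 mm above its underside; z points up along the axis. About 0.17 kg. The four posts differ only in height (50, 70, 90, 110 mm).
- post_50_mid (a point): Loose plain aluminium support post, 50 mm tall overall, standing upright on the deck: a round 26 mm diameter shank on a round foot flange 40 mm in diameter and 7 mm thick. The point is on its axis half-way up, 25 mm above its underside; z points up along the axis. About 0.15 kg. The four posts differ only in height (50, 70, 90, 110 mm).
- seat_a_top (a point): Pad a: fixed black rubber disc, 58 mm in diameter, 4 mm thick, at one end of the row of four (order a, b, c, d, about 72 mm apart) on a flat aluminium rail 90 mm wide, 500 mm long and 20 mm high. The point is the centre of the pad's top face, 24 mm above the deck; z is up, y runs along the rail from pad d towards pad a.
- seat_b_top (a point): Pad b: fixed black rubber disc, 58 mm in diameter, 4 mm thick, second in the row (next to pad a) of four (order a, b, c, d, about 72 mm apart) on a flat aluminium rail 90 mm wide, 500 mm long and 20 mm high. The point is the centre of the pad's top face, 24 mm above the deck; z is up, y runs along the rail from pad d towards pad a.
- seat_c_top (a point): Pad c: fixed black rubber disc, 58 mm in diameter, 4 mm thick, third in the row (between pads b and d) of four (order a, b, c, d, about 72 mm apart) on a flat aluminium rail 90 mm wide, 500 mm long and 20 mm high. The point is the centre of the pad's top face, 24 mm above the deck; z is up, y runs along the rail from pad d towards pad a.
- seat_d_top (a point): Pad d: fixed black rubber disc, 58 mm in diameter, 4 mm thick, at the other end of the row of four (order a, b, c, d, about 72 mm apart) on a flat aluminium rail 90 mm wide, 500 mm long and 20 mm high. The point is the centre of the pad's top face, 24 mm above the deck; z is up, y runs along the rail from pad d towards pad a.
- gearmotor: Fixed gearmotor standing on one end of the rail, about 100 mm from the nearest pad (pad a or pad d): square steel gearbox 60 x 60 x 34 mm with a round grey motor on top and a black cap, 82 mm high in all. Origin at the centre of its underside, 20 mm above the deck. A flat grey and white junction box, 60 x 55 x 22 mm, stands on the rail's other end.
Not all that is in view belongs to the job. Leave any purple or red look-alike of the part that bears post_50_mid alone.

How it is judged:
At the end, for the whole second after the job is handed in: Each post stands on its own pad, its axis within 12 mm of the pad's centre horizontally, its height within 4 mm of standing on the pad, within 0.08 rad of upright and at rest (below 0.02 m/s); counted from the gearmotor the posts are 110, 90, 70 and 50 mm tall (((horizontal distance between gearmotor and seat_a_top below 0.15 m and horizontal distance between post_110_mid and seat_a_top below 0.012 m and horizontal distance between post_90_mid and seat_b_top below 0.012 m and horizontal distance between post_70_mid and seat_c_top below 0.012 m and horizontal distance between post_50_mid and seat_d_top below 0.012 m) or (horizontal distance between gearmotor and seat_d_top below 0.15 m and horizontal distance between post_110_mid and seat_d_top below 0.012 m and horizontal distance between post_90_mid and seat_c_top below 0.012 m and horizontal distance between post_70_mid and seat_b_top below 0.012 m and horizontal distance between post_50_mid and seat_a_top below 0.012 m)) and height (world z) of post_110_mid between 0.075 and 0.083 m and angle between each of post_110_mid, post_90_mid, post_70_mid, post_50_mid's own z axis and vertical below 0.08 rad and linear speed of each of post_110, post_90, post_70, post_50 below 0.02 m/s and height (world z) of post_90_mid between 0.065 and 0.073 m and height (world z) of post_70_mid between 0.055 and 0.063 m and height (world z) of post_50_mid between 0.045 and 0.053 m); the robot touches nothing.
It fails at once if a post falls over (leans more than 0.8 rad) (angle between any of post_110_mid, post_90_mid, post_70_mid, post_50_mid's own z axis and vertical above 0.8 rad).
It also fails if it takes over 112 s, if anything falls off the work surface, if the arm or the gripper's body presses on something with over 40 N, if the wrist force passes 120 N, or if a joint passes its speed limit or range.

ROBOT

A 6-joint arm with a two-finger parallel gripper is mounted at the origin on the work surface. World frame = base frame: x ahead of the robot, y to its left, z up, the work surface at z = 0. Lengths are in m, angles in rad, forces in N, time in s.
With the tool pointing down it reaches from about 0.425 to 0.95 m from the base axis. Payload 3.5 kg.
Tool frame: the origin (TCP) lies at the very end of the fingers, on their centre line; the grasp point (between the pads) lies 19 mm behind it; z points along the fingers, y is the direction in which the jaws open and shut (so a half turn about z gives the same grasp; the last joint's range is limited). The gripper opens to 85 mm and grips with 20 to 120 N. Pads are 22 mm wide; open, the fingers measure 114 mm over their backs; the gripper's body (76 mm by 85 mm) begins 54 mm behind the grasp point. The pads swing forward as they close: fully open they stand 13 mm farther back than shut.
Start: joints at [-1.366, 0.286, 1.577, -0, 1.279, -0.15], TCP at [0.235, -0.633, 0.231] pointing down, gripper open.
Joint ranges: [-2.77, 2.77], [-0.9, 2.22], [0.21, 2.48], [-1.53, 4.67], [0.24, 2.81], [-2.84, 2.84]. Speed limits (rad/s): [2.79, 2.79, 3.14, 3.14, 3.14, 3.14].

INTERFACE

Orientations are given as a unit quaternion [x, y, z, w].
In Python, from plant import ctrl, imaging gives the robot as it stands.
- The arm moves only by the shell command python3 -m creep 'ROWS' [OPENING] [FORCE]. ROWS is JSON, one flat list of numbers, 4 for each row, row after row: the shift along the tool's x, y, z in units of 25 mm (1.0 is 25 mm), then the turn about the tool's z in units of 5 degrees (1.0 is 5 degrees). A call has 1 to 20 rows; each row is the pose to reach, as a shift and turn from the pose commanded when the call began, along the tool's axes at that moment; what a row does not reach only later rows make up. A row lasts 1/12 s, in which the tool goes at most 41.7 mm and 7.16 degrees, less where a joint would pass 70% of its speed; a pose out of reach is approached as far as the arm can. A call with a gripper value outside its range is refused whole. OPENING is the closure in counts, from 0 (fully open) to 255 (shut), set as the call begins (- or left out, the last holds). The fingers move at their own pace and stop on an object; FORCE is the grip in N (left out, the last holds). Time passes only in rows, so rows that repeat a pose let the fingers close. It gives the time, the measured TCP pose, the force and the opening at its end, in the units of the state.
- ctrl.get_state(): the state, without advancing time (a new reading comes with each control period).
- imaging.read_camera(name): name is "side" or "top" or "wrist"; returns the picture (384x512x3 uint8, red, green, blue); there is no depth.
- imaging.camera_info(name): a dict with "intrinsics" (3x3 intrinsics, pixels), "distortion" ([k1, k2, p1, p2, k3] as OpenCV has them; the pictures are not rectified), "origin" and "attitude" of the camera in the world. Camera axes: x right, y down, z forward; pixel columns grow to the right and rows downward; lengths in m; the calibration is good to about 2 mm. A picture is of the moment at which its call begins: read the wrist's pose just before it. camera_info takes no time and is no camera call; for the wrist camera it gives the pose at the moment of the call.
- ctrl.sign_off(): hands the job in, once; it reports no verdict.
Trained networks look in the newest picture that a camera, given by its name, has taken for a name from the list of things; names that differ only in an ending like _2 or _b are one class to them, and where a whole thing is asked for, a point or a joint stands for the part that bears it (a point fixed in the world has none). Each returns a list of dicts, best first, with "p" (0 to 1); they miss things now and then, are a little off and sometimes report something else, mostly with a low value. They report only what shows in the picture. A call takes as long as a camera call. They do not tell look-alikes from the thing itself.
- imaging.silhouettes(camera, name): "mask" (384x512 bool, what is visible of it) and "uv" ([column, row] in pixels, amid what is visible of it).
The state is a dict: "time": time; "qpos": joint angles; "dq": joint speeds; "joint_efforts": joint torques, N m; "eef_pos": TCP position; "tcp_rot": TCP orientation; "contact_force": force on the tool from outside, world axes, zero at the start; "wrist_torque": the same for the moment, N m; "opening": opening from 0.0 (shut) to 1.0 (fully open).
Only numpy, scipy, OpenCV 4.12 (cv2) and the standard library are available. Lean on these libraries where they do the work, as an engineer would, in place of code of your own. Each camera call takes 0.05 s, during which the arm holds its last target.

## Working session

There is one attempt and no reset: what is moved stays moved. The work goes in short steps, Python scripts to look and compute and a shell command to move; the robot and the scene stay as the last step left them, time stands still between calls to the robot, and variables do not carry over. Pictures are saved under pics/ and viewed, and the job is handed in when it is done.

```bash
ls; mkdir -p pics
python3 - <<'E'
from plant import ctrl, imaging
import cv2
print(ctrl.get_state())
for n in ["side","top","wrist"]:
    im=imaging.read_camera(n); cv2.imwrite(f"pics/{n}0.png",im[:,:,::-1])
    print(n,imaging.camera_info(n))
E
```

```text
pics
{'time': 0.0, 'qpos': array([-1.36601404e+00,  2.87180509e-01,  1.57816967e+00,  1.40243901e-06,
        1.27857686e+00, -1.49981983e-01]), 'dq': array([-0.0006099 , -0.00154093,  0.00066399,  0.00072955,  0.00156678,
       -0.00041598]), 'joint_efforts': array([ 1.42428900e-03, -4.05984306e+01, -2.92621315e+01, -1.42665681e-05,
        5.85754853e-03,  5.36071497e-06]), 'eef_pos': array([ 0.23438046, -0.63231022,  0.22994124]), 'tcp_rot': array([ 9.84308361e-01,  1.76453074e-01, -3.13063260e-05, -1.16677566e-03]), 'contact_force': array([-0.58424992,  0.38331666,  0.36423195]), 'wrist_torque': array([-0.03175321,  0.04526907, -0.01244823]), 'opening': 0.9974408574559819}
side {'intrinsics': array([[380.35783589,   0.        , 258.38214434],
       [  0.        , 380.35783589, 191.21429431],
       [  0.        ,   0.        ,   1.        ]]), 'distortion': array([-0.08560921,  0.        ,  0.        ,  0.        ,  0.        ]), 'origin': array([0.3380121 , 0.54706708, 0.55212363]), 'attitude': array([-0.16754284,  0.88629332, -0.42539396,  0.07384795])}
top {'intrinsics': array([[384.76475234,   0.        , 257.49538672],
       [  0.        , 384.76475234, 200.15885821],
       [  0.        ,   0.        ,   1.        ]]), 'distortion': array([-0.05444569,  0.        ,  0.        ,  0.        ,  0.        ]), 'origin': array([ 0.35590443, -0.00184299,  0.91356137]), 'attitude': array([ 0.74231561, -0.66057945,  0.0746777 , -0.08381861])}
wrist {'intrinsics': array([[343.64359518,   0.        , 255.50120301],
       [  0.        , 343.64359518, 194.53180645],
       [  0.        ,   0.        ,   1.        ]]), 'distortion': array([-0.0070709,  0.       ,  0.       ,  0.       ,  0.       ]), 'origin': array([ 0.30932478, -0.60336195,  0.37222864]), 'attitude': array([ 0.8104361 , -0.564189  , -0.09078387,  0.12900538])}
```

View pics/side0.png

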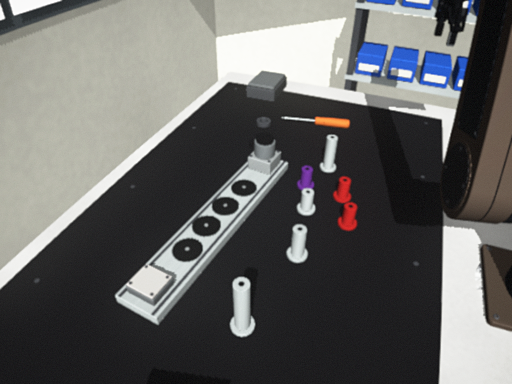

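View pics/top0.png

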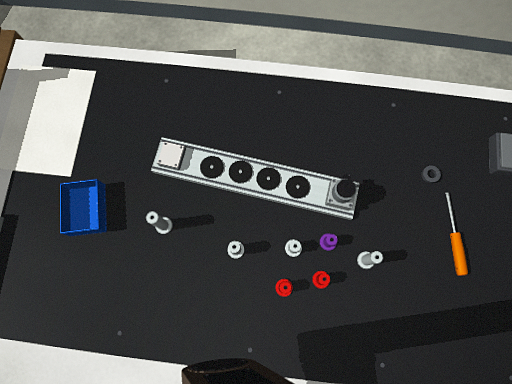

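View pics/wrist0.png

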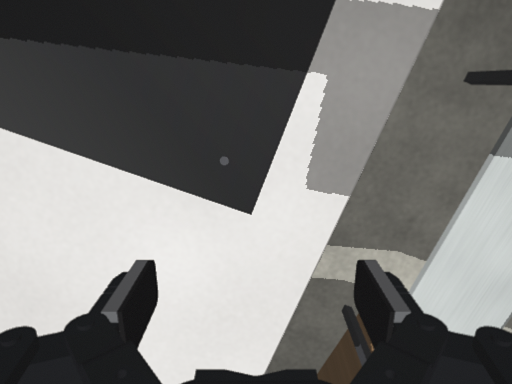

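```bash
cat > h.py <<'E'
import numpy as np, cv2
from scipy.spatial.transform import Rotation as R
from scipy.optimize import minimize
def proj(info,P):
    r=R.from_quat(info['attitude']).as_matrix(); P=np.atleast_2d(P)
    c=(P-info['origin'])@r
    return cv2.projectPoints(c.reshape(-1,1,3),np.zeros(3),np.zeros(3),info['intrinsics'],info['distortion'])[0].reshape(-1,2)
def back(info,uv,z):
    p=cv2.undistortPoints(np.array(uv,float).reshape(-1,1,2),info['intrinsics'],info['distortion']).reshape(-1,2)
    r=R.from_quat(info['attitude']).as_matrix()
    d=np.c_[p,np.ones(len(p))]@r.T
    return info['origin']+d*((z-info['origin'][2])/d[:,2])[:,None]
t=np.linspace(0,2*np.pi,40,endpoint=False)
def circ(x,y,r,z): return np.c_[x+r*np.cos(t),y+r*np.sin(t),np.full(40,z)]
def postmask(info,x,y,h,z0=0,S=4):
    m=np.zeros((384*S,512*S),np.uint8)
    for a in ([circ(x,y,.02,z0),circ(x,y,.02,z0+.007)],[circ(x,y,.013,z0),circ(x,y,.013,z0+h)]):
        p=(proj(info,np.vstack(a))+.5)*S-.5
        cv2.fillConvexPoly(m,cv2.convexHull(np.round(p).astype(np.int32)),255)
    return cv2.resize(m,(512,384),interpolation=cv2.INTER_AREA)/255.
def fit(info,mask,x,y,h,z0=0):
    M=mask.astype(float)
    f=lambda q:np.abs(postmask(info,q[0],q[1],h,z0)-M).sum()
    s=minimize(f,[x,y],method='Nelder-Mead',options=dict(initial_simplex=[[x,y],[x+.008,y],[x,y+.008]],xatol=2e-4,fatol=.2))
    return s.x,s.fun/M.sum()
E
python3 - <<'E'
from h import *
from plant import ctrl, imaging
T=imaging.camera_info('top');S=imaging.camera_info('side')
I={'top':T,'side':S}
for n in ['post_50_mid','seat_a_top','gearmotor']:
  for c in ['top','side']:
    for d in imaging.silhouettes(c,n):
        uv=d['uv'];z=.024 if 'seat' in n else 0
        print(n,c,np.round(d['p'],2),np.round(uv),d['mask'].sum(),np.round(back(I[c],uv,z)[0],3))
print(back(T,[[212,167],[240,172],[268,179],[298,187]],.024))
print(ctrl.get_state()['time'])
E
```

```text
post_50_mid top 0.74 [292. 249.] 219 [ 0.456 -0.073  0.   ]
post_50_mid top 0.55 [282. 289.] 231 [ 0.361 -0.06   0.   ]
post_50_mid top 0.52 [330. 243.] 232 [ 0.481 -0.161  0.   ]
post_50_mid top 0.47 [320. 279.] 229 [ 0.392 -0.144  0.   ]
post_50_mid side 0.81 [306. 175.] 271 [ 0.494 -0.199  0.   ]
post_50_mid side 0.64 [348. 218.] 356 [ 0.368 -0.082  0.   ]
post_50_mid side 0.61 [305. 203.] 352 [ 0.466 -0.095  0.   ]
seat_a_top top 0.78 [210. 167.] 384 [0.626 0.144 0.024]
seat_a_top side 0.7 [185. 248.] 571 [0.634 0.141 0.024]
gearmotor top 0.92 [344. 192.] 819 [ 0.608 -0.185  0.   ]
gearmotor side 0.61 [188. 250.] 573 [0.64  0.126 0.   ]
gearmotor side 0.6 [264. 156.] 1008 [ 0.617 -0.237  0.   ]
[[ 0.62717491  0.14070736  0.024     ]
 [ 0.62246685  0.07170853  0.024     ]
 [ 0.61286074  0.0026705   0.024     ]
 [ 0.60146038 -0.07080406  0.024     ]]
0.45
```

```bash
cat > m.py <<'E'
from h import *
from plant import ctrl, imaging
I={c:imaging.camera_info(c) for c in('top','side')}
im={c:imaging.read_camera(c) for c in I}
def comps(c):
    a=im[c].astype(int); g=a.min(2)
    m=((g>75)).astype(np.uint8)
    n,l,s,cen=cv2.connectedComponentsWithStats(m)
    return l,s,cen
if __name__=='__main__':
  for c in I:
    l,s,cen=comps(c)
    for k in range(1,len(s)):
      if 120<s[k,4]<1600 :
        u=(s[k,0]+s[k,2]/2, s[k,1]+s[k,3]*(.75 if c=='side' else .5))
        p=back(I[c],[u],.02)[0]
        if not(.25<p[0]<.56 and abs(p[1])<.35): continue
        r=[(fit(I[c],l==k,p[0],p[1],h),h) for h in(.05,.07,.09,.11)]
        print(c,np.round(u),s[k,4],[(np.round(q[0],4),round(q[1],3),h) for q,h in r])
  for c in I:
    g=im[c].max(2)
    n,l,s,cen=cv2.connectedComponentsWithStats((cv2.medianBlur(g,3)<90).astype(np.uint8))
    for k in range(1,n):
      if 150<s[k,4]<1000:
        p=back(I[c],[cen[k]],.024)[0]
        if .55<p[0]<.7 and abs(p[1])<.3: print('pad',c,s[k],np.round(p,4))
E
python3 m.py
```

```text
top [159. 222.] 252 [(array([0.476 , 0.2408]), np.float64(0.85), 0.05), (array([0.4757, 0.2407]), np.float64(0.785), 0.07), (array([0.4761, 0.2414]), np.float64(0.665), 0.09), (array([0.4758, 0.2402]), np.float64(0.551), 0.11)]
top [294. 248.] 229 [(array([ 0.4579, -0.074 ]), np.float64(0.107), 0.05), (array([ 0.4572, -0.0738]), np.float64(0.141), 0.07), (array([ 0.4574, -0.0738]), np.float64(0.212), 0.09), (array([ 0.457 , -0.0736]), np.float64(0.3), 0.11)]
top [236. 250.] 217 [(array([0.4385, 0.0608]), np.float64(0.19), 0.05), (array([0.4385, 0.0608]), np.float64(0.185), 0.07), (array([0.4377, 0.0607]), np.float64(0.232), 0.09), (array([0.4374, 0.0605]), np.float64(0.302), 0.11)]
top [370. 260.] 344 [(array([ 0.4494, -0.2475]), np.float64(0.25), 0.05), (array([ 0.4493, -0.2481]), np.float64(0.175), 0.07), (array([ 0.4494, -0.2471]), np.float64(0.079), 0.09), (array([ 0.4489, -0.2462]), np.float64(0.176), 0.11)]
side [328. 163.] 473 [(array([ 0.4509, -0.2492]), np.float64(0.392), 0.05), (array([ 0.4514, -0.2492]), np.float64(0.233), 0.07), (array([ 0.4513, -0.2494]), np.float64(0.06
[... 496 characters left out ...]
0.0597]), np.float64(0.443), 0.11)]
side [242. 322.] 1112 [(array([0.4787, 0.2381]), np.float64(0.404), 0.05), (array([0.479 , 0.2383]), np.float64(0.288), 0.07), (array([0.4789, 0.2382]), np.float64(0.171), 0.09), (array([0.4787, 0.2383]), np.float64(0.061), 0.11)]
pad top [200 156  24  22 407] [0.628  0.1417 0.024 ]
pad top [229 160  24  23 413] [0.6244 0.0712 0.024 ]
pad top [257 168  23  22 408] [0.6146 0.0026 0.024 ]
pad top [286 176  24  22 418] [ 0.6026 -0.0695  0.024 ]
pad side [232 180  24  16 288] [ 0.6042 -0.067   0.024 ]
pad side [212 197  26  18 362] [0.6176 0.0045 0.024 ]
pad side [192 216  28  20 438] [0.6271 0.0734 0.024 ]
pad side [173 239  29  22 507] [0.6294 0.144  0.024 ]
```

```bash
python3 -m creep '[1.34,-1.14,0,-1.4,2.68,-2.28,0,-2.8,4.03,-3.42,0,-4.2,5.37,-4.56,0,-5.6,6.71,-5.7,0,-7,8.05,-6.85,0,-8.4,9.4,-8,0,-9.8,10.74,-9.13,0,-11.1,12.08,-10.27,0,-12.5,13.42,-11.41,0,-13.93,13.42,-11.41,0,-13.93,13.42,-11.41,0,-13.93,13.42,-11.41,0,-13.93,13.42,-11.41,0,-13.93,13.42,-11.41,0,-13.93,13.42,-11.41,0,-13.93]' 0 60
python3 - <<'E'
from plant import ctrl, imaging
import cv2
for n in ["side","top","wrist"]:
    im=imaging.read_camera(n); cv2.imwrite(f"pics/{n}1.png",im[:,:,::-1])
E
```

```text
time: 1.88
eef_pos: [0.4495, -0.2501, 0.2313]
tcp_rot: [0.708, 0.706, -0.0, 0.0]
contact_force: [0.6, -0.2, 0.8]
opening: 0.997
```

View pics/wrist1.png

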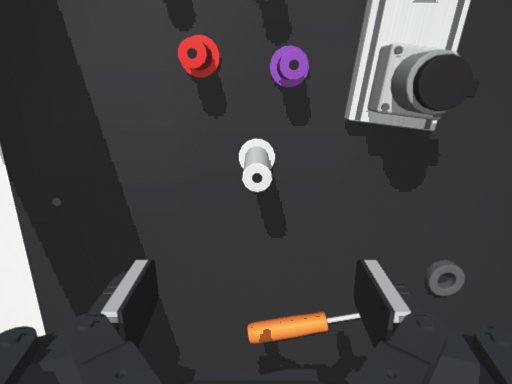

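View pics/side1.png

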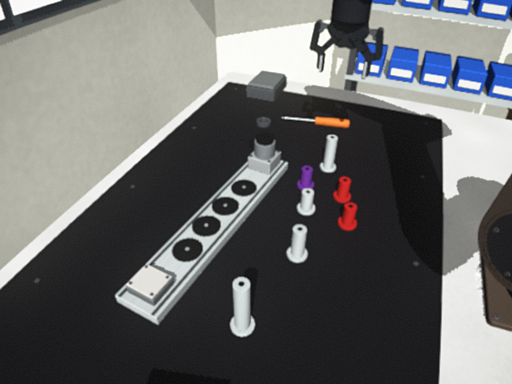

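The wrist view shows the 90 post centred between the fingers at column 257 (foot row 156, top face row 178). I'll check that against the wrist camera's calibration.

Run:
```python
from h import *
from plant import ctrl, imaging
W=imaging.camera_info('wrist');a=imaging.read_camera('wrist')
print(back(W,[[257,178]],.09),back(W,[[257,157]],.007))
l=cv2.connectedComponentsWithStats((a.min(2)>75).astype(np.uint8))[1]
print(fit(W,l==l[165,257],.45,-.248,.09))
```

```text
[[ 0.45068765 -0.24638837  0.09      ]] [[ 0.45114809 -0.24580227  0.007     ]]
(array([ 0.4503901 , -0.24582284]), np.float64(0.06785386029411765))
```

```bash
python3 -m creep '[0.12,0.04,1,0,0.12,0.04,2,0,0.12,0.04,3,0,0.12,0.04,4,0,0.12,0.04,5,0,0.12,0.04,6,0,0.12,0.04,6.8,0,0.12,0.04,7.3,0,0.12,0.04,7.6,0,0.12,0.04,7.6,0,0.12,0.04,7.6,0]' 0 60
python3 -m creep '[0,0,0,0,0,0,0,0,0,0,0,0,0,0,0,0,0,0,0,0,0,0,0,0,0,0,0,0,0,0,0,0,0,0,0,0,0,0,0,0,0,0,0,0,0,0,0,0]' 255 60
```

```text
time: 3.0
eef_pos: [0.4512, -0.2462, 0.0416]
tcp_rot: [0.707, 0.707, 0.0, 0.0]
contact_force: [0.2, -0.0, 0.1]
opening: 0.995
time: 4.0
eef_pos: [0.4512, -0.2461, 0.042]
tcp_rot: [0.707, 0.707, -0.0, 0.0]
contact_force: [-1.1, 1.1, 6.6]
opening: 0.29
```

```bash
python3 -m creep '[0,0,-0.2,0,0,0,-0.6,0,0,0,-1.2,0,0,0,-2,0,0,0,-2.8,0,0,0,-3.6,0,0,0,-4.4,0,0,0,-5.2,0,0,0,-5.7,0,0,0,-6,0,0,0,-6,0,0,0,-6,0]'
python3 - <<'E'
from plant import ctrl, imaging
import cv2
im=imaging.read_camera("side"); cv2.imwrite(f"pics/side2.png",im[:,:,::-1])
E
```

```text
time: 5.0
eef_pos: [0.4507, -0.2456, 0.1907]
tcp_rot: [0.707, 0.707, -0.0, -0.0]
contact_force: [-1.0, 0.5, -3.4]
opening: 0.287
```

View pics/side2.png

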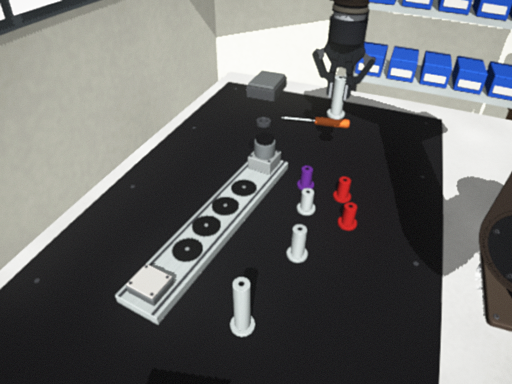

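```bash
python3 -m creep '[0.2,0.13,0,0,0.6,0.4,0,0,1.2,0.8,0,0,2,1.32,0,0,3,2,0,0,4,2.65,0,0,5,3.3,0,0,6,4,0,0,7,4.65,0,0,7.9,5.25,0,0,8.7,5.8,0,0,9.3,6.2,0,0,9.7,6.45,0,0,9.96,6.61,0,0,9.96,6.61,0,0,9.96,6.61,0,0]'
python3 -m creep '[0,0,0.4,0,0,0,1.2,0,0,0,2,0,0,0,2.8,0,0,0,3.5,0,0,0,4,0,0,0,4.4,0,0,0,4.6,0,0,0,4.6,0,0,0,4.6,0]'
python3 - <<'E'
from plant import ctrl, imaging
import cv2
im=imaging.read_camera("side"); cv2.imwrite(f"pics/side3.png",im[:,:,::-1])
im=imaging.read_camera("wrist"); cv2.imwrite(f"pics/wrist3.png",im[:,:,::-1])
E
```

```text
time: 6.38
eef_pos: [0.616, 0.0031, 0.1908]
tcp_rot: [0.707, 0.707, -0.001, -0.0]
contact_force: [-0.2, 0.3, -2.6]
opening: 0.287
time: 7.22
eef_pos: [0.6168, 0.0028, 0.0768]
tcp_rot: [0.707, 0.707, 0.0, 0.0]
contact_force: [-0.1, -0.1, -2.8]
opening: 0.292
```

View pics/side3.png

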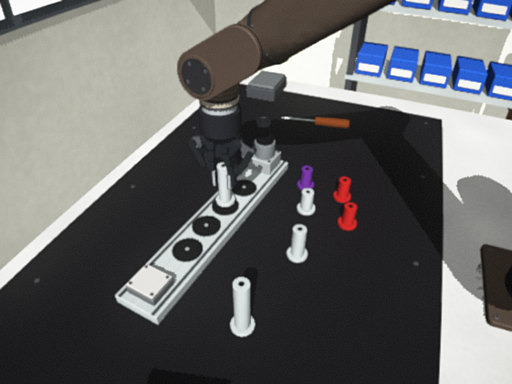

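View pics/wrist3.png

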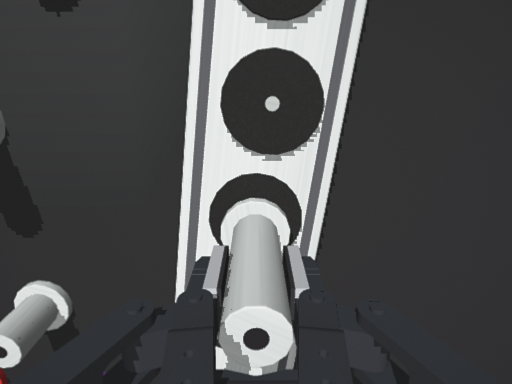

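Both views show the 90 post held upright over the third pad (side: foot about (225,203); wrist: foot centred on the pad). I'll lower it the last few millimetres.

```bash
python3 -m creep '[0,0,0.12,0,0,0,0.24,0,0,0,0.34,0,0,0,0.4,0,0,0,0.43,0,0,0,0.43,0]'
```

```text
time: 7.82
eef_pos: [0.6164, 0.0031, 0.0661]
tcp_rot: [0.707, 0.707, -0.0, -0.0]
contact_force: [-2.6, 0.5, 0.9]
opening: 0.289
```

```bash
python3 -m creep '[0,0,0,0,0,0,0,0,0,0,0,0,0,0,0,0,0,0,0,0,0,0,0,0,0,0,0,0,0,0,0,0]' 0
python3 -m creep '[0,0,-0.4,0,0,0,-1.2,0,0,0,-2,0,0,0,-3,0,0,0,-4,0,0,0,-5,0,0,0,-6,0,0,0,-6.5,0,0,0,-6.6,0,0,0,-6.6,0]'
```

```text
time: 8.48
eef_pos: [0.6164, 0.003, 0.0656]
tcp_rot: [0.707, 0.707, 0.0, 0.0]
contact_force: [-0.3, -0.2, 0.1]
opening: 0.997
time: 9.32
eef_pos: [0.6168, 0.003, 0.2317]
tcp_rot: [0.707, 0.707, 0.001, 0.001]
contact_force: [-0.5, -0.4, -0.4]
opening: 0.998
```

```bash
python3 -m creep '[0.5,-0.3,0,0,1.5,-0.9,0,0,2.7,-1.6,0,0,4,-2.35,0,0,5.3,-3.1,0,0,6.6,-3.9,0,0,7.8,-4.6,0,0,8.7,-5.1,0,0,9.2,-5.4,0,0,9.45,-5.55,0,0,9.45,-5.55,0,0,9.45,-5.55,0,0]'
cat > w.py <<'E'
import sys
from h import *
from plant import ctrl, imaging
x,y,h=map(float,sys.argv[1:4]); z0=float(sys.argv[4]) if len(sys.argv)>4 else 0
W=imaging.camera_info('wrist');a=imaging.read_camera('wrist')
cv2.imwrite('pics/w_%.2f.png'%ctrl.get_state()['time'],a[:,:,::-1])
n,l,s,c=cv2.connectedComponentsWithStats((a.min(2)>75).astype(np.uint8))
u=proj(W,[[x,y,h*.9]])[0].astype(int); print(u, ctrl.get_state()['eef_pos'], fit(W,l==l[u[1],u[0]],x,y,h,z0))
E
python3 w.py .4777 .2393 .11
```

```text
time: 10.32
eef_pos: [0.477, 0.2392, 0.2292]
tcp_rot: [0.707, 0.707, -0.001, -0.0]
contact_force: [-0.2, -0.1, -0.6]
opening: 0.997
[256 185] [0.47752807 0.23881699 0.22964659] (array([0.52294782, 0.05537183]), np.float64(0.9864130331653244))
```

```bash
ls pics
python3 - <<'E'
from h import *
from plant import imaging
W=imaging.camera_info('wrist');a=imaging.read_camera('wrist');cv2.imwrite('pics/w2.png',a[:,:,::-1])
n,l,s,c=cv2.connectedComponentsWithStats((a.min(2)>75).astype(np.uint8))
for k in range(1,n):
  if s[k,4]>500: print(k,s[k],c[k])
E
```

```text
side0.png
side1.png
side2.png
side3.png
top0.png
top1.png
w_10.37.png
wrist0.png
wrist1.png
wrist3.png
6 [  318   111   153   273 16463] [392.95869526 220.72902873]
7 [ 237  140   38   63 1818] [255.53410341 169.5709571 ]
8 [   0  243   22   91 1049] [  6.9828408  299.60247855]
10 [100 259  48  64 956] [122.46443515 290.43305439]
11 [ 209  284   34   63 1502] [223.67243675 312.57456724]
```

View pics/w2.png

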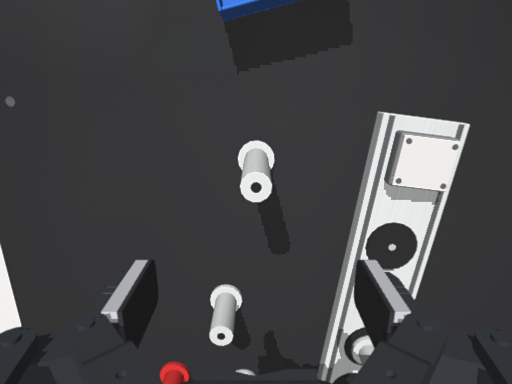

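The 110 post sits centred between the fingers (top hole at (256,187), predicted (256,185)), so I'm going down on it.

```bash
python3 -m creep '[0,0,0.5,0,0,0,1.5,0,0,0,2.5,0,0,0,3.5,0,0,0,4.5,0,0,0,5.5,0,0,0,6.3,0,0,0,6.8,0,0,0,6.94,0,0,0,6.94,0,0,0,6.94,0]' 0 60
python3 -m creep '[0,0,0,0,0,0,0,0,0,0,0,0,0,0,0,0,0,0,0,0,0,0,0,0,0,0,0,0,0,0,0,0,0,0,0,0,0,0,0,0,0,0,0,0]' 255 60
python3 -m creep '[0,0,-0.2,0,0,0,-0.6,0,0,0,-1.2,0,0,0,-2,0,0,0,-2.8,0,0,0,-3.6,0,0,0,-4.4,0,0,0,-5.2,0,0,0,-6,0,0,0,-6.4,0,0,0,-6.6,0,0,0,-6.6,0,0,0,-6.6,0]'
python3 - <<'E'
from plant import ctrl, imaging
import cv2
im=imaging.read_camera("side"); cv2.imwrite(f"pics/side4.png",im[:,:,::-1])
E
```

```text
time: 11.33
eef_pos: [0.4786, 0.2393, 0.0578]
tcp_rot: [0.707, 0.707, 0.001, 0.0]
contact_force: [0.0, 0.0, -0.1]
opening: 1.004
time: 12.25
eef_pos: [0.4779, 0.2395, 0.0578]
tcp_rot: [0.707, 0.707, 0.0, 0.0]
contact_force: [-1.3, 0.6, 5.5]
opening: 0.291
time: 13.33
eef_pos: [0.4771, 0.2392, 0.221]
tcp_rot: [0.707, 0.707, -0.001, -0.0]
contact_force: [-1.1, -0.3, -2.3]
opening: 0.29
```

View pics/side4.png

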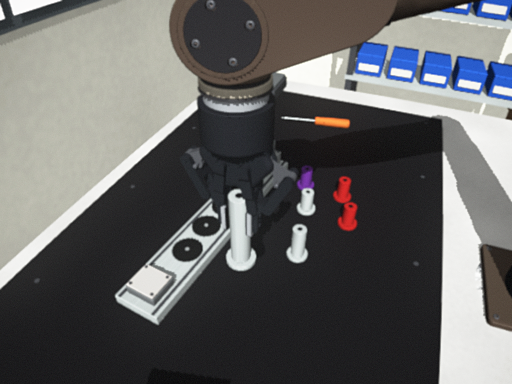

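```bash
python3 -m creep '[-0.25,0.1,0,0,-0.8,0.3,0,0,-1.6,0.65,0,0,-2.6,1.05,0,0,-3.6,1.5,0,0,-4.6,1.9,0,0,-5.6,2.3,0,0,-6.6,2.7,0,0,-7.6,3.1,0,0,-8.6,3.55,0,0,-9.6,3.95,0,0,-10.6,4.35,0,0,-11.4,4.7,0,0,-11.9,4.9,0,0,-12.2,5.02,0,0,-12.29,5.05,0,0,-12.29,5.05,0,0,-12.29,5.05,0,0]'
python3 -m creep '[0,0,0.4,0,0,0,1.2,0,0,0,2,0,0,0,2.8,0,0,0,3.6,0,0,0,4.4,0,0,0,4.8,0,0,0,5.1,0,0,0,5.15,0,0,0,5.15,0,0,0,5.15,0]'
python3 - <<'E'
from plant import ctrl, imaging
import cv2
im=imaging.read_camera("side"); cv2.imwrite(f"pics/side5.png",im[:,:,::-1])
im=imaging.read_camera("wrist"); cv2.imwrite(f"pics/wrist5.png",im[:,:,::-1])
E
```

```text
time: 14.88
eef_pos: [0.6034, -0.067, 0.2217]
tcp_rot: [0.707, 0.707, -0.0, -0.001]
contact_force: [-0.5, 1.1, -2.1]
opening: 0.29
time: 15.8
eef_pos: [0.6048, -0.068, 0.0947]
tcp_rot: [0.707, 0.707, 0.001, 0.001]
contact_force: [1.1, -0.3, -1.9]
opening: 0.287
```

View pics/side5.png

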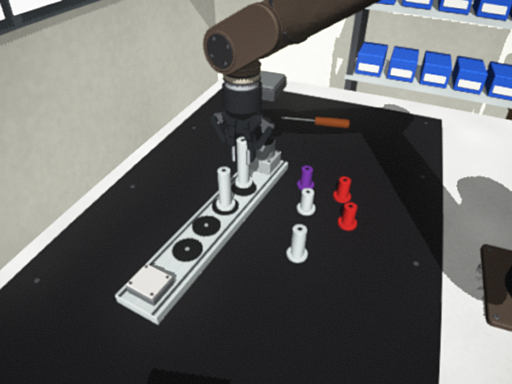

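View pics/wrist5.png

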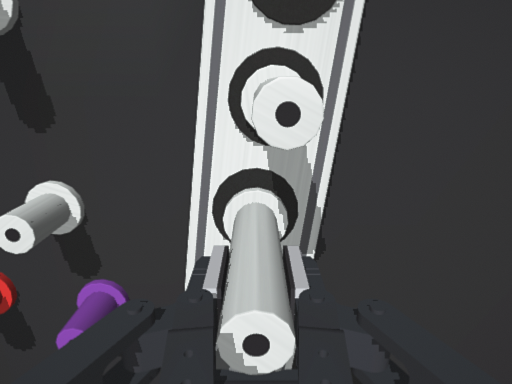

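The wrist view shows the 110 post over the pad by the gearmotor (foot near (255,205)), with the 90 post standing on the next pad at (280,95). Lowering and releasing now.

```bash
python3 -m creep '[0,0,0.12,0,0,0,0.24,0,0,0,0.36,0,0,0,0.45,0,0,0,0.5,0,0,0,0.53,0,0,0,0.53,0]'
```

```text
time: 16.48
eef_pos: [0.6038, -0.068, 0.0818]
tcp_rot: [0.707, 0.707, -0.0, -0.001]
contact_force: [-3.3, 1.2, 7.3]
opening: 0.289
```

```bash
python3 -m creep '[0,0,0,0,0,0,0,0,0,0,0,0,0,0,0,0,0,0,0,0,0,0,0,0,0,0,0,0,0,0,0,0]' 0
python3 -m creep '[0,0,-0.4,0,0,0,-1.2,0,0,0,-2,0,0,0,-3,0,0,0,-4,0,0,0,-5,0,0,0,-5.7,0,0,0,-6,0,0,0,-6,0]'
```

```text
time: 17.15
eef_pos: [0.6038, -0.0679, 0.08]
tcp_rot: [0.707, 0.707, -0.0, -0.0]
contact_force: [-0.0, 0.2, 0.0]
opening: 0.999
time: 17.9
eef_pos: [0.6051, -0.0683, 0.2335]
tcp_rot: [0.707, 0.707, 0.001, 0.002]
contact_force: [-0.2, 1.5, -0.4]
opening: 1.001
```

```bash
python3 -m creep '[0.3,-0.4,0,0,0.9,-1.2,0,0,1.7,-2.2,0,0,2.5,-3.2,0,0,3.3,-4.2,0,0,4.1,-5.2,0,0,4.7,-6,0,0,5,-6.4,0,0,5.12,-6.6,0,0,5.12,-6.6,0,0,5.12,-6.6,0,0]'
python3 w.py .4395 .0599 .07; python3 m.py | grep -v pad | cut -c1-400
```

```text
time: 18.82
eef_pos: [0.4394, 0.0597, 0.2299]
tcp_rot: [0.707, 0.707, -0.0, 0.0]
contact_force: [-0.5, 0.0, -0.6]
opening: 1.001
[255 173] [0.43971247 0.05947015 0.23006103] (array([0.5515521 , 0.18963795]), np.float64(0.9857732544071969))
top [210. 210.] 665 [(array([0.524 , 0.1351]), np.float64(0.859), 0.05), (array([0.5226, 0.1345]), np.float64(0.877), 0.07), (array([0.5193, 0.1358]), np.float64(0.903), 0.09), (array([0.5168, 0.136 ]), np.float64(0.927), 0.11)]
top [294. 248.] 227 [(array([ 0.4579, -0.074 ]), np.float64(0.117), 0.05), (array([ 0.4572, -0.0738]), np.float64(0.151), 0.07), (array([ 0.4574, -0.0738]), np.float64(0.223), 0.09), (array([ 0.457 , -0.0736]), np.float64(0.312), 0.11)]
top [160. 268.] 178 [(array([0.374 , 0.2343]), np.float64(0.799), 0.05), (array([0.3745, 0.2326]), np.float64(0.978), 0.07), (array([0.3742, 0.2332]), np.float64(1.175), 0.09), (array([0.3746, 0.2313]), np.float64(1.384), 0.11)]
side [306. 209.] 410 [(array([ 0.4605, -0.0757]), np.float64(0.081), 0.05), (array([ 0.4601, -0.0745]), np.float64(0.266), 0.07), (array([ 0.46 , -0.074]), np.float64(0.508), 0.09), (array([ 0.4598, -0.0747]), np.float64(0.773), 0.11)]
side [297. 253.] 627 [(array([0.4408, 0.0585]), np.float64(0.222), 0.05), (array([0.4405, 0.0589]), np.float64(0.06), 0.07), (array([0.4404, 0.0595]), np.float64(0.237), 0.09), (array([0.4401, 0.0599]), np.float64(0.441), 0.11)]
```

```bash
cp "$(ls -t pics/w_*|head -1)" pics/w6.png
python3 - <<'E'
from plant import imaging
import cv2
im=imaging.read_camera("side"); cv2.imwrite(f"pics/side6.png",im[:,:,::-1])
E
```

```text
(no output)
```

View pics/w6.png

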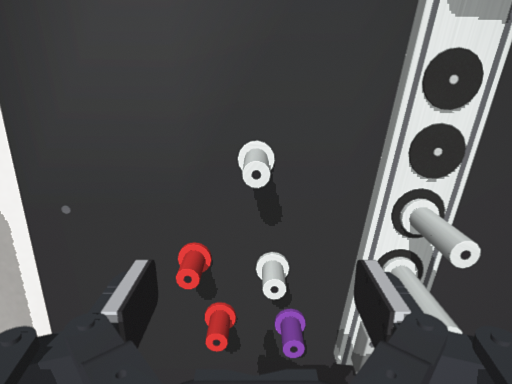

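View pics/side6.png

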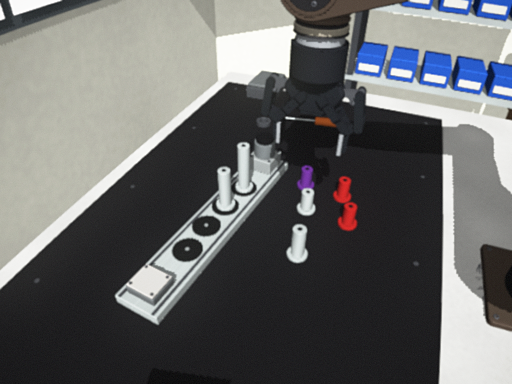

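The 110 and 90 posts are standing at (244,166) and (226,190) in the side view. The 70 post is centred in the wrist view, with its hole at (256,175). Grasping it.

```bash
python3 -m creep '[0,0,0.5,0,0,0,1.5,0,0,0,2.5,0,0,0,3.5,0,0,0,4.5,0,0,0,5.5,0,0,0,6.5,0,0,0,7.3,0,0,0,7.8,0,0,0,8.1,0,0,0,8.2,0,0,0,8.2,0,0,0,8.2,0]' 0 60
python3 -m creep '[0,0,0,0,0,0,0,0,0,0,0,0,0,0,0,0,0,0,0,0,0,0,0,0,0,0,0,0,0,0,0,0,0,0,0,0,0,0,0,0,0,0,0,0]' 255 60
python3 -m creep '[0,0,-0.2,0,0,0,-0.6,0,0,0,-1.2,0,0,0,-2,0,0,0,-2.8,0,0,0,-3.6,0,0,0,-4.4,0,0,0,-5.2,0,0,0,-6,0,0,0,-6.4,0,0,0,-6.6,0,0,0,-6.6,0,0,0,-6.6,0]'
```

```text
time: 20.1
eef_pos: [0.4399, 0.0599, 0.0258]
tcp_rot: [0.707, 0.707, 0.0, 0.001]
contact_force: [-0.3, 0.4, 0.7]
opening: 0.995
time: 21.02
eef_pos: [0.4393, 0.0601, 0.0256]
tcp_rot: [0.707, 0.707, 0.0, 0.0]
contact_force: [-1.0, -0.2, 5.5]
opening: 0.292
time: 22.1
eef_pos: [0.4382, 0.0602, 0.1891]
tcp_rot: [0.707, 0.707, -0.0, -0.001]
contact_force: [0.2, -0.6, -1.6]
opening: 0.289
```

```bash
python3 -m creep '[0,0.2,0,0,0.05,0.7,0,0,0.1,1.4,0,0,0.15,2.3,0,0,0.2,3.3,0,0,0.3,4.3,0,0,0.35,5.3,0,0,0.4,6.2,0,0,0.45,6.9,0,0,0.5,7.3,0,0,0.5,7.5,0,0,0.5,7.5,0,0,0.5,7.5,0,0]'
python3 -m creep '[0,0,0.4,0,0,0,1.2,0,0,0,2,0,0,0,2.8,0,0,0,3.6,0,0,0,4.3,0,0,0,4.7,0,0,0,5,0,0,0,5.06,0,0,0,5.06,0,0,0,5.06,0]'
python3 - <<'E'
from plant import ctrl, imaging
import cv2
im=imaging.read_camera("side"); cv2.imwrite(f"pics/side7.png",im[:,:,::-1])
im=imaging.read_camera("wrist"); cv2.imwrite(f"pics/wrist7.png",im[:,:,::-1])
E
```

```text
time: 23.18
eef_pos: [0.6257, 0.0725, 0.1886]
tcp_rot: [0.707, 0.707, -0.001, -0.001]
contact_force: [0.2, 0.3, -1.8]
opening: 0.292
time: 24.1
eef_pos: [0.6272, 0.0725, 0.0648]
tcp_rot: [0.707, 0.707, 0.001, 0.001]
contact_force: [-0.1, -0.8, -0.5]
opening: 0.292
```

View pics/side7.png

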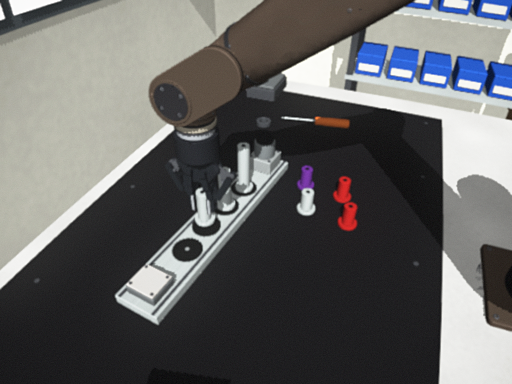

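View pics/wrist7.png

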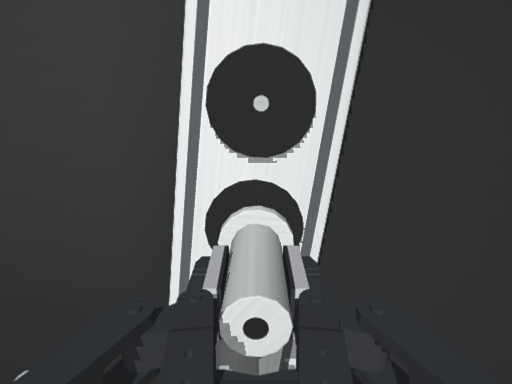

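The side view has the 70 post over pad b at about (205,222). The wrist view shows it centred between the pad's edges. Final lowering.

```bash
python3 -m creep '[0,0,0.12,0,0,0,0.24,0,0,0,0.36,0,0,0,0.46,0,0,0,0.54,0,0,0,0.6,0,0,0,0.6,0]'
```

```text
time: 24.78
eef_pos: [0.6265, 0.0726, 0.0496]
tcp_rot: [0.707, 0.707, -0.0, -0.0]
contact_force: [-2.1, -0.0, 3.9]
opening: 0.29
```

```bash
python3 -m creep '[0,0,0,0,0,0,0,0,0,0,0,0,0,0,0,0,0,0,0,0,0,0,0,0,0,0,0,0,0,0,0,0]' 0
python3 -m creep '[0,0,-0.4,0,0,0,-1.2,0,0,0,-2,0,0,0,-3,0,0,0,-4,0,0,0,-5,0,0,0,-6,0,0,0,-6.8,0,0,0,-7.2,0,0,0,-7.2,0,0,0,-7.2,0]'
python3 -m creep '[-0.4,-0.4,0,0,-1.1,-1.2,0,0,-2,-2.2,0,0,-2.9,-3.2,0,0,-3.8,-4.2,0,0,-4.7,-5.2,0,0,-5.4,-6,0,0,-5.8,-6.45,0,0,-5.9,-6.7,0,0,-5.9,-6.7,0,0,-5.9,-6.7,0,0]'
python3 - <<'E'
from h import *
from plant import ctrl, imaging
W=imaging.camera_info('wrist');a=imaging.read_camera('wrist');cv2.imwrite('pics/wrist8.png',a[:,:,::-1])
n,l,s,c=cv2.connectedComponentsWithStats((a.max(2)>90).astype(np.uint8))
print(ctrl.get_state()['eef_pos'])
for k in range(1,n):
  if 300<s[k,4]<4000:
    p=back(W,[c[k]],.02)[0]; q,e=fit(W,l==k,p[0],p[1],.05); print(c[k],a[l==k].mean(0),q,e)
E
```

```text
time: 25.45
eef_pos: [0.6264, 0.0725, 0.0485]
tcp_rot: [0.707, 0.707, -0.0, -0.0]
contact_force: [0.1, 1.0, -0.3]
opening: 0.997
time: 26.37
eef_pos: [0.6264, 0.0725, 0.2288]
tcp_rot: [0.707, 0.707, 0.0, 0.0]
contact_force: [-0.8, 0.5, -0.2]
opening: 0.998
time: 27.28
eef_pos: [0.4586, -0.0745, 0.2276]
tcp_rot: [0.707, 0.707, -0.0, -0.001]
contact_force: [-0.8, -0.3, 0.4]
opening: 1.002
[ 0.45904088 -0.07438883  0.22790377]
[438.27272727  14.98      ] [162.02363636 165.44181818 164.17090909] [0.62505436 0.09718834] 0.868078431372549
[166.24599359 149.1474359 ] [198.19551282  54.77964744  52.99919872] [ 0.36571343 -0.06006755] 0.12971028154851683
[256.56871219 160.67761452] [215.01296456 218.39757995 217.27917027] [ 0.45938727 -0.07299058] 0.07356754283390107
[ 11.03083004 280.39051383] [166.25573123 164.30513834 161.13162055] [ 0.1537315  -0.25958973] 0.6529628768503449
[197.23363712 224.54101077] [198.06213753  53.75393538  52.16404308] [ 0.3935583  -0.14393946] 0.08175837029094983
[277.7566868 232.2907679] [131.25711821  70.97584124 169.18377912] [ 0.48303068 -0.15364552] 0.08668053934257051
[122.26608506 290.81134133] [164.77862595 166.60632497 170.19738277] [ 0.30017175 -0.23282904] 0.8985908867363739
```

View pics/wrist8.png

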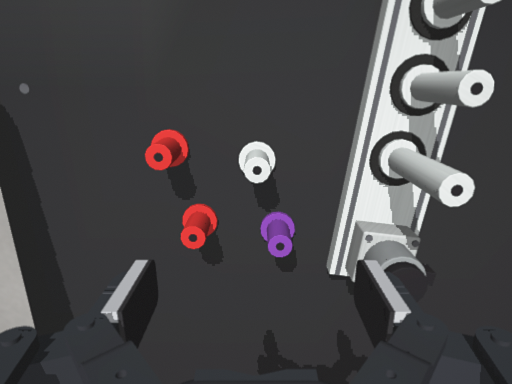

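The 50 post is centred (wrist (256,161), about (0.459,-0.074)). The nearest red look-alike's flange is about 16 mm outside the open finger, so I can go down.

```bash
python3 -m creep '[0,0,0.5,0,0,0,1.5,0,0,0,2.5,0,0,0,3.5,0,0,0,4.5,0,0,0,5.5,0,0,0,6.5,0,0,0,7.3,0,0,0,7.9,0,0,0,8.3,0,0,0,8.5,0,0,0,8.55,0,0,0,8.55,0]' 0 60
python3 -m creep '[0,0,0,0,0,0,0,0,0,0,0,0,0,0,0,0,0,0,0,0,0,0,0,0,0,0,0,0,0,0,0,0,0,0,0,0,0,0,0,0,0,0,0,0]' 255 60
python3 -m creep '[0,0,-0.2,0,0,0,-0.6,0,0,0,-1.2,0,0,0,-2,0,0,0,-2.8,0,0,0,-3.6,0,0,0,-4.4,0,0,0,-5.2,0,0,0,-6,0,0,0,-6.8,0,0,0,-7.3,0,0,0,-7.6,0,0,0,-7.6,0,0,0,-7.6,0]'
```

```text
time: 28.42
eef_pos: [0.4594, -0.0748, 0.015]
tcp_rot: [0.707, 0.707, 0.0, 0.0]
contact_force: [1.3, 1.2, -0.6]
opening: 0.997
time: 29.33
eef_pos: [0.4594, -0.0751, 0.0154]
tcp_rot: [0.707, 0.707, 0.0, 0.0]
contact_force: [-0.2, -0.5, 6.6]
opening: 0.288
time: 30.5
eef_pos: [0.4585, -0.0747, 0.2045]
tcp_rot: [0.707, 0.707, -0.0, -0.0]
contact_force: [-0.1, 0.2, -2.7]
opening: 0.288
```

```bash
python3 -m creep '[0.25,0.2,0,0,0.75,0.6,0,0,1.5,1.2,0,0,2.4,1.9,0,0,3.4,2.65,0,0,4.4,3.45,0,0,5.4,4.2,0,0,6.4,5,0,0,7.3,5.7,0,0,8,6.25,0,0,8.5,6.65,0,0,8.7,6.8,0,0,8.7,6.8,0,0,8.7,6.8,0,0]'
python3 -m creep '[0,0,0.4,0,0,0,1.2,0,0,0,2,0,0,0,2.8,0,0,0,3.6,0,0,0,4.4,0,0,0,5.1,0,0,0,5.6,0,0,0,5.9,0,0,0,6,0,0,0,6,0,0,0,6,0]'
python3 - <<'E'
from plant import ctrl, imaging
import cv2
im=imaging.read_camera("side"); cv2.imwrite(f"pics/side9.png",im[:,:,::-1])
im=imaging.read_camera("wrist"); cv2.imwrite(f"pics/wrist9.png",im[:,:,::-1])
E
```

```text
time: 31.67
eef_pos: [0.6281, 0.1425, 0.2034]
tcp_rot: [0.707, 0.707, -0.001, -0.001]
contact_force: [0.3, 0.8, -1.3]
opening: 0.285
time: 32.67
eef_pos: [0.6297, 0.1424, 0.0559]
tcp_rot: [0.707, 0.707, 0.001, 0.001]
contact_force: [-0.9, -0.1, -2.4]
opening: 0.285
```

View pics/side9.png

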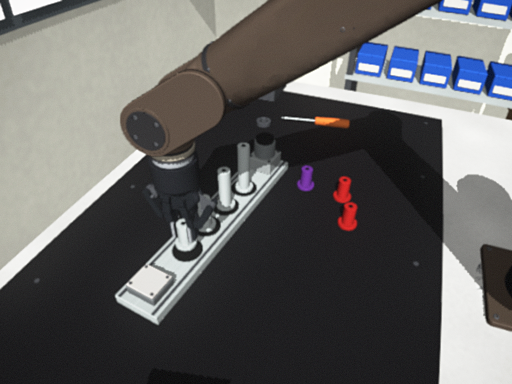

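View pics/wrist9.png

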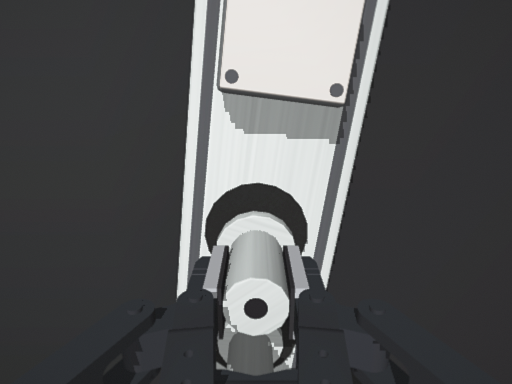

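The 50 post hangs centred over the last pad (wrist: foot about (256,235), pad spanning columns 206 to 307). Lowering.

```bash
python3 -m creep '[0,0,0.15,0,0,0,0.3,0,0,0,0.42,0,0,0,0.54,0,0,0,0.63,0,0,0,0.69,0,0,0,0.69,0]'
```

```text
time: 33.35
eef_pos: [0.6291, 0.1426, 0.0395]
tcp_rot: [0.707, 0.707, -0.0, -0.0]
contact_force: [-4.9, -0.5, 7.9]
opening: 0.288
```

```bash
python3 -m creep '[0,0,0,0,0,0,0,0,0,0,0,0,0,0,0,0,0,0,0,0,0,0,0,0,0,0,0,0,0,0,0,0]' 0
python3 -m creep '[0,0,-0.4,0,0,0,-1.2,0,0,0,-2,0,0,0,-3,0,0,0,-4,0,0,0,-5,0,0,0,-6,0,0,0,-7,0,0,0,-7.5,0,0,0,-7.6,0,0,0,-7.6,0]'
python3 -m creep '[-0.4,-0.4,0,0,-1.1,-1.2,0,0,-2,-2.2,0,0,-3,-3.2,0,0,-4,-4.2,0,0,-5,-5.2,0,0,-6.2,-5.8,0,0,-7.4,-6.2,0,0,-8.6,-6.5,0,0,-9.8,-6.6,0,0,-11,-6.6,0,0,-12,-6.6,0,0,-13,-6.6,0,0,-13.6,-6.6,0,0,-14,-6.6,0,0,-14,-6.6,0,0]'
python3 - <<'E'
from h import *
from plant import ctrl, imaging
print(ctrl.get_state()['eef_pos'])
import m
Pad={'a':((.628,.1417),(.6294,.144)),'b':((.6244,.0712),(.6271,.0734)),'c':((.6146,.0026),(.6176,.0045)),'d':((.6026,-.0695),(.6042,-.067))}
for c in ('top','side'):
    cv2.imwrite(f'pics/{c}10.png',m.im[c][:,:,::-1])
    l=None
    for k,h in zip('abcd',(.05,.07,.09,.11)):
        p=np.array(Pad[k][c=='side'])
        M=postmask(m.I[c],p[0],p[1],h,.024)
        a=m.im[c].min(2); g=cv2.dilate((M>.3).astype(np.uint8),np.ones((7,7)))
        # top face hole/face: compare by local bright score
        u=proj(m.I[c],[[*p,.024+h],[*p,.024]]); print(c,k,np.round(u,1).tolist())
E
```

```text
time: 34.02
eef_pos: [0.6289, 0.1425, 0.0375]
tcp_rot: [0.707, 0.707, -0.0, -0.0]
contact_force: [-0.4, -0.4, 0.3]
opening: 1.001
time: 34.93
eef_pos: [0.6293, 0.1426, 0.2287]
tcp_rot: [0.707, 0.707, 0.001, 0.001]
contact_force: [0.2, 0.2, -0.2]
opening: 1.0
time: 36.27
eef_pos: [0.4629, -0.2084, 0.2256]
tcp_rot: [0.708, 0.706, -0.0, -0.002]
contact_force: [-0.2, 0.1, 0.7]
opening: 0.999
[ 0.46293624 -0.20839377  0.22556982]
top a [[209.1, 159.9], [211.6, 166.6]]
top b [[239.0, 162.0], [240.3, 171.3]]
top c [[269.2, 166.8], [268.1, 178.3]]
top d [[302.8, 173.1], [297.5, 186.5]]
side a [[183.9, 230.3], [187.0, 249.5]]
side b [[202.6, 198.4], [205.4, 225.3]]
side c [[222.4, 170.9], [224.4, 205.4]]
side d [[242.7, 145.6], [243.4, 187.5]]
```

Run:
```python
import cv2
for c,(x,y) in {'top':(150,130),'side':(110,110)}.items():
    a=cv2.imread(f'pics/{c}10.png')[y:y+150,x:x+200+(20 if c=='top' else 0)]
    b=cv2.resize(a,None,fx=3.6,fy=3.6,interpolation=cv2.INTER_NEAREST)
    print(b.shape); cv2.imwrite(f'pics/{c}10z.png',b)
```

```text
(540, 792, 3)
(540, 720, 3)
```

View pics/top10z.png

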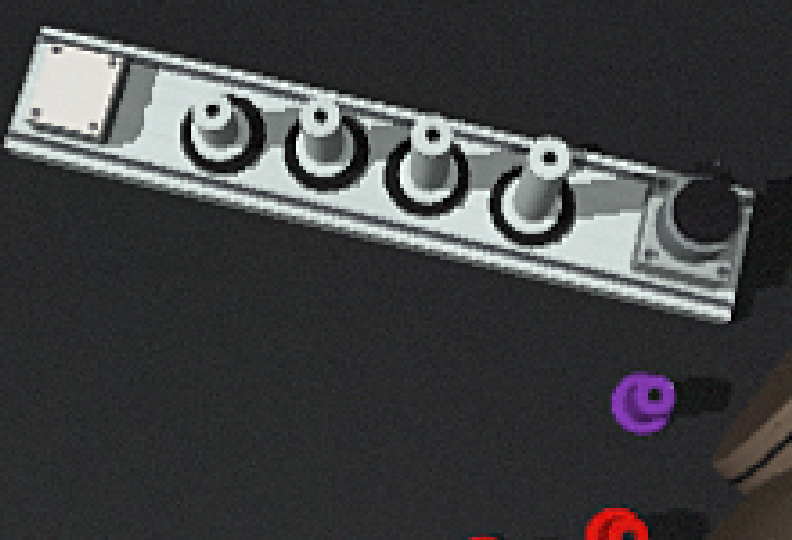

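View pics/side10z.png

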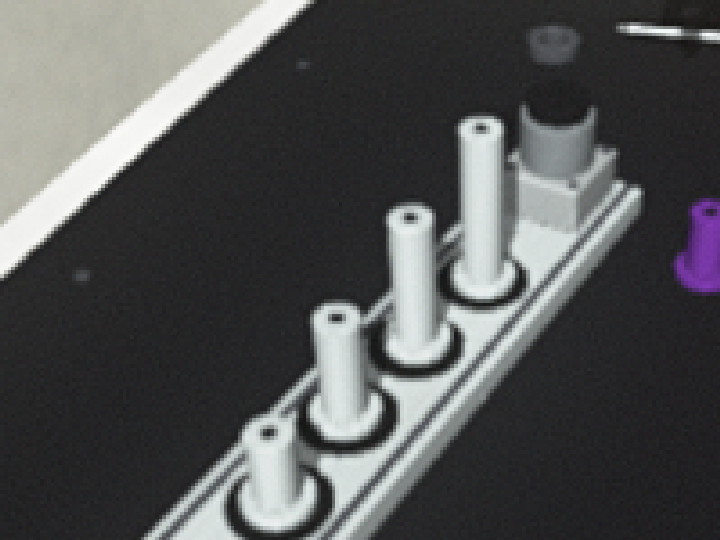

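In the zoomed views all four posts stand upright and centred on the pads, stepping down from the gearmotor. The top-face holes are within about 1.7 px of where centred posts should appear: top view at (209,160), (239,162.5), (270,167), (302.5,173.5); side view at (184,230), (203,198), (224,170), (243.5,145.5).

Run:
```python
from plant import ctrl
s=ctrl.get_state(); print(s['time'],s['dq'].round(3),s['contact_force']); print(ctrl.sign_off())
```

```text
36.3667 [ 0.02  -0.016  0.    -0.001  0.003  0.002] [0.400845   0.15815534 0.01124604]
the job is handed in; nothing more can be done
None
```

All four posts now stand upright and free on their pads. From the gearmotor end they run 110, 90, 70 and 50 mm, with the 50 mm post next to the junction box. I handed the job in at about 36.4 s of the 112 s; no verdict was reported.

- **Position:** In the last top and side pictures every post's top-face hole lay within about 1.7 px of where a centred, upright post should appear, roughly 3 mm against the 12 mm limit. The largest gap was the 90 mm post in the side view; the others agreed more closely.
- **Clearance:** The gripper was open and well clear of everything, with contact force near zero. I did not touch the red and purple look-alikes.
- **Checks that failed or disagreed:** The two fixed cameras differed by 2–3 mm on pad and post positions, so I used averages. The wrist-camera outline fit failed for the 110 and 70 mm posts because the pixel I used to find each post missed its bright area. I checked those two by eye instead, by where the top hole showed in the wrist picture.

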